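Make up a casting kit and a glazing kit on their boards

TASK

Make up the two kits from the stock in front of the boards: the long board with three round recesses takes one cup and two plaster plugs (the cup in the large recess, a plug in each small one), and the shorter board takes the other cup in its round recess and the test tile, lying flat, in its rectangular one. Every piece must sit fully down on the floor of its recess, upright, and no cup may be tipped over on the way; it does not matter which of the like cups or plugs goes where.

Things in the scene. Friction and masses are not known exactly. Their poses are not given: they have to be found in the camera images.
- casting_board: fixed plywood board, 110 mm (its x) by 290 mm (its y) by 12 mm thick, with three round recesses in a row along y, each 5 mm deep (flat floor 7 mm above the table): a large one 73 mm across centred at y = +85 mm, and two small ones 53 mm across centred at y = -12 mm and y = -92 mm (all at x = 0). Origin: centre of its underside, on the table; x away from the robot and y to the left when not turned (turned at most 0.15 rad); z up.
- glazing_board: fixed plywood board, 130 mm (its x) by 250 mm (its y) by 12 mm thick, with two recesses 5 mm deep (flat floor 7 mm above the table): a round one 73 mm across centred at x = 0, y = +66 mm, and a rectangular one 101 mm (x) by 93 mm (y) centred at x = 0, y = -56 mm. Origin: centre of its underside, on the table; x away from the robot and y to the left when not turned (turned at most 0.15 rad); z up.
- cup_a_center (a point): one of two like unglazed beige clay cups without handle, open at the top: 62 mm across the rim, narrowing to a foot 44 mm across at the bottom, 55 mm high, standing upright, 0.09 kg. Point: on its axis, half-way up (27.5 mm above its foot); z up. Rigid; can be gripped across the outside of the upper body, about 62 mm wide.
- cup_b_center (a point): one of two like unglazed beige clay cups without handle, open at the top: 62 mm across the rim, narrowing to a foot 44 mm across at the bottom, 55 mm high, standing upright, 0.09 kg. Point: on its axis, half-way up (27.5 mm above its foot); z up. Rigid; can be gripped across the outside of the upper body, about 62 mm wide.
- plug_a_center (a point): one of two like white plaster registration plugs: a stubby cylinder 30 mm across and 28 mm high with bevelled ends, standing upright. Point: on its axis, half-way up (14 mm above its underside); z up.
- plug_b_center (a point): one of two like white plaster registration plugs: a stubby cylinder 30 mm across and 28 mm high with bevelled ends, standing upright. Point: on its axis, half-way up (14 mm above its underside); z up.
- tile_center (a point): flat beige rectangular test tile with a pale green glaze patch on top, 70 mm (its x) by 44 mm (its y) by 8 mm thick, lying flat on the table with its long side roughly across the robot's view (along the world's y, within 0.25 rad). Point: its centre, 4 mm above its underside; x along its length, z up. Laid with its long side along the board's y, it leaves about 28 mm beside each long edge for fingers in the rectangular recess.

How it is judged:
By the outcome, as a careful person would: the job done as asked, in the order asked, and still so for the second after the job is handed in, with the robot touching nothing.
It also fails if it takes over 128 s, if anything falls off the work surface, if the arm or the gripper's body presses on something with over 40 N, if the wrist force passes 120 N, or if a joint passes its speed limit or range.

ROBOT

A 6-joint arm with a two-finger parallel gripper is mounted at the origin on a cart in front of the work surface, level with it; the furniture and walls round the work are solid. World frame = base frame: x ahead of the robot, y to its left, z up, the work surface at z = 0. Lengths are in m, angles in degrees, forces in N, time in s.
With the tool pointing down it reaches from about 0.4 to 0.825 m from the base axis. Payload 7 kg.
Tool frame: the origin (TCP) lies on the centre line of the jaws, within the pads' length; the fingertips stand 19 mm ahead of it and the grasp point (between the pads) is the TCP; z points along the fingers, y is the line along which they close (so a half turn about z gives the same grasp; the last joint's range is limited). The gripper opens to 88 mm and grips with 3 to 60 N. Pads are 19 mm wide; open, the fingers measure 130 mm over their backs; the gripper's body (78 mm by 193 mm) begins 47 mm behind the grasp point.
Start: joints at [91.851, 20.546, 0.682, 0, -70.136, -16.507], TCP at [0.171, 0.653, 0.246] pointing down, gripper open.
Joint ranges: [-176.03, 176.03], [-82.01, 121.73], [-58.28, 71.71], [-173.87, 95.51], [-174.79, -0.11], [-173.66, 173.66]. Speed limits (degrees/s): [136.94, 136.94, 172.46, 180, 180, 180].

INTERFACE

Orientations are given as [roll, pitch, yaw] about the fixed x, y, z axes, in that order (R = Rz(yaw) Ry(pitch) Rx(roll)).
In Python, from plant import get_state, capture, close_job gives the robot as it stands.
- The arm moves only by the tool apply_moves, never from a script. Its argument "targets" is a list of rows, each a list of 7 numbers: the opening, from 0 (shut) to 1 (fully open), then the shift along the tool's x, y, z normalised to -1 to 1, where 1 is 1000 mm, then the turn, a rotation vector about the tool's x, y, z normalised to -1 to 1, where 1 is 90 degrees. In form: [[claw, tx, ty, tz, ax, ay, az], ...]. A call has 1 to 20 rows; each row shifts and turns the commanded pose from where the row before left it, along the tool's axes as they then stand; what a row does not reach is not made up. A row lasts 1/12 s, in which the tool goes at most 41.7 mm and 7.16 degrees, less where a joint would pass 70% of its speed; a pose out of reach is approached as far as the arm can. A call with a number of a shift or a turn outside -1 to 1 is refused whole. A call with a gripper value outside its range is refused whole. The fingers move at their own pace and stop on an object; "newtons" is the grip in N (left out, the last holds). Time passes only in rows, so rows that do not move let the fingers close. It gives the time, the measured TCP pose, the force, the opening and the grip force at its end, in the units of the state.
- get_state(): the state, without advancing time (a new reading comes with each control period).
- capture(name): name is "scene" or "top"; returns a dict with "frame" (400x640x3 uint8, red, green, blue), "range_z" (400x640 float32, m along the optical axis (not along the pixel's ray), 0 where there is no reading), "camera_matrix" (3x3 intrinsics, pixels), "k1" (the pictures are not rectified: a ray, as slopes to the right and down, at radius r is drawn at 1 + k1 r^2 times it, then the intrinsics apply), "T" (4x4, takes a point from camera to world coordinates). Camera axes: x right, y down, z forward; pixel columns grow to the right and rows downward; lengths in m; the calibration is good to about 2 mm. A picture is of the moment at which its call begins.
- close_job(): hands the job in; it is judged then, once.
The state is a dict: "time_s": time; "joints": joint angles; "qd": joint speeds; "joint_torque": joint torques, N m; "tcp_pos": TCP position; "eef_rot": TCP orientation; "contact_force": force on the tool from outside, world axes, zero at the start; "moment": the same for the moment, N m; "gripper_width": finger opening in m; "gripper_force": force on a finger pad.
Only numpy, scipy, OpenCV 4.12 (cv2) and the standard library are available. Lean on these libraries where they do the work, as an engineer would, in place of code of your own. Each camera call takes 0.05 s, during which the arm holds its last target. There are 200 camera calls.

## Working session

There is one attempt and no reset: what is moved stays moved. The work goes in short steps, Python scripts to look and compute and a tool call to move; the robot and the scene stay as the last step left them, time stands still between calls to the robot, and variables do not carry over. Pictures are saved under pics/ and viewed, at most 14 in all, crops included, and the job is handed in when it is done.

Besides the shell and the picture viewer there is one more tool, called by a JSON object that holds its "method" and its "body". apply_moves: Moves the arm, as the interface text tells. Scaled input: -1 to 1 covers 1000 mm each way for a shift and 90 degrees each way for a turn. Its arguments: {"type":"object","properties":{"targets":{"type":"array","items":{"type":"array","items":{"type":"number"}}},"newtons":{"type":"number"}},"required":["targets"]}

```bash
mkdir -p pics; python3 - <<'E'
from plant import *
import cv2,numpy as np
print(get_state())
for n in("scene","top"):
    c=capture(n);np.savez(f"{n}0.npz",**{k:np.array(v) for k,v in c.items()})
    cv2.imwrite(f"pics/{n}0.png",c["frame"][...,::-1]);print(n,c["camera_matrix"],c["k1"],c["T"])
E
```

```text
{'time_s': 0.0, 'joints': array([ 9.18515373e+01,  2.05921140e+01,  6.33888620e-01, -2.05473774e-02,
       -7.01337669e+01, -1.65068117e+01]), 'qd': array([-0.06930701,  0.05623111, -0.09128659,  0.0195284 , -0.00918176,
        0.00694355]), 'joint_torque': array([-7.98453984e-04, -5.82710838e+01,  2.93055135e+01,  6.99728161e+00,
        6.98360396e-03, -1.62211750e-04]), 'tcp_pos': array([0.17068254, 0.65260292, 0.24461451]), 'eef_rot': array([ 1.79906310e+02, -7.62066940e-03, -1.46622662e+01]), 'contact_force': array([-0.37368828,  0.19914059,  0.57715646]), 'moment': array([ 0.0320988 , -0.01870885,  0.02320734]), 'gripper_force': 0.0, 'gripper_width': 0.08766019150993792}
scene [[506.23325454   0.         316.16286744]
 [  0.         506.23325454 200.96519167]
 [  0.           0.           1.        ]] -0.028568583619505913 [[ 0.41083677 -0.54087554  0.73393923 -0.38714441]
 [-0.91145646 -0.22471999  0.3445984  -0.46323363]
 [-0.02145403 -0.81052734 -0.58530774  0.78371746]
 [ 0.          0.          0.          1.        ]]
top [[379.22872568   0.         321.13128358]
 [  0.         379.22872568 196.62307155]
 [  0.           0.           1.        ]] 0.012047754389161386 [[-0.00529102 -0.99809898  0.06140383  0.47040827]
 [-0.99998219  0.00545065  0.00243257 -0.02705043]
 [-0.00276263 -0.06138987 -0.99811004  1.19215893]
 [ 0.          0.          0.          1.        ]]
```

View pics/top0.png

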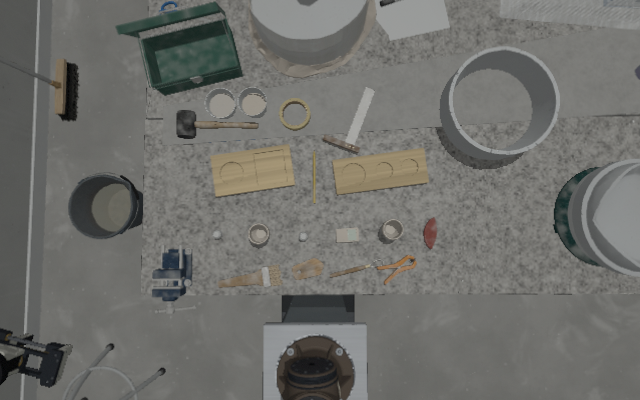

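View pics/scene0.png

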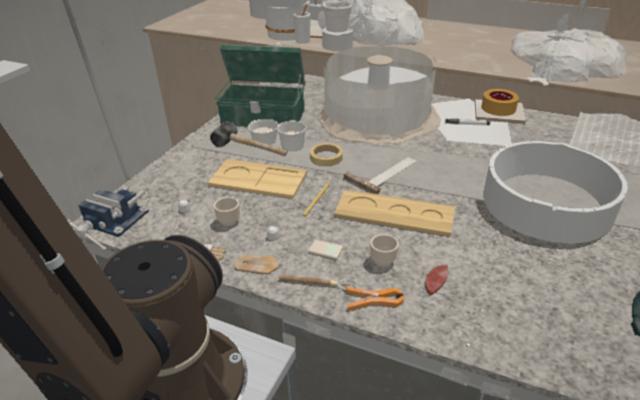

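The top view shows the glazing board near (253,170) and the casting board near (380,171). The cups are at (259,234) and (391,230), the plugs at (217,235) and (303,237), and the tile at (347,235).

```bash
cat > h.py <<'E'
import numpy as np,cv2
def cast(c,uv,z):
    K=c["camera_matrix"];T=c["T"];d=(np.atleast_2d(uv)-K[:2,2])/[K[0,0],K[1,1]]
    s=d.copy()
    for _ in range(8): s=d/(1+c["k1"]*(s**2).sum(1,keepdims=True))
    r=np.c_[s,np.ones(len(s))]@T[:3,:3].T
    return T[:3,3]+r*((z-T[2,3])/r[:,2])[:,None]
def proj(c,p):
    q=(np.atleast_2d(p)-c["T"][:3,3])@c["T"][:3,:3];s=q[:,:2]/q[:,2:]
    return s*(1+c["k1"]*(s**2).sum(1,keepdims=True))*c["camera_matrix"][0,0]+c["camera_matrix"][:2,2]
E
python3 - <<'E'
from h import *
c=dict(np.load("top0.npz"));f=c["frame"][...,::-1].copy()
hsv=cv2.cvtColor(f,cv2.COLOR_BGR2HSV)
for u,v in[(253,190),(380,185),(259,234),(259,226),(391,230),(217,235),(303,237),(340,235),(352,235),(230,260),(320,240)]:print(u,v,hsv[v,u],round(float(c["range_z"][v,u]),3))
# boards
m=((hsv[...,0]>12)&(hsv[...,0]<28)&(hsv[...,1]>75)&(hsv[...,2]>110)).astype(np.uint8)*255
m[:140]=0;m[200:]=0
m=cv2.morphologyEx(m,cv2.MORPH_OPEN,np.ones((4,4)));
for k in cv2.findContours(m,0,2)[0]:
    if cv2.contourArea(k)<1500:continue
    b=cv2.boxPoints(cv2.minAreaRect(k));w=cast(c,b,.012)[:,:2]
    print("board",b.round(1).tolist(),w.round(3).tolist(),w.mean(0),[np.linalg.norm(w[i]-w[i-1]).round(3) for i in range(4)])
crop=f[130:290,190:450];cv2.imwrite("pics/crop.png",cv2.resize(crop,None,fx=3,fy=3,interpolation=cv2.INTER_CUBIC))
E
```

```text
253 190 [ 20  73 157] 1.185
380 185 [ 20  74 144] 1.186
259 234 [ 20  24 159] 1.179
259 226 [20 24 94] 1.177
391 230 [ 19  22 159] 1.182
217 235 [ 40   5 158] 1.158
303 237 [ 30   2 156] 1.156
340 235 [ 19  23 155] 1.184
352 235 [ 56  13 157] 1.181
230 260 [ 23   9 119] 1.185
320 240 [ 30   8 121] 1.192
```

View pics/crop.png

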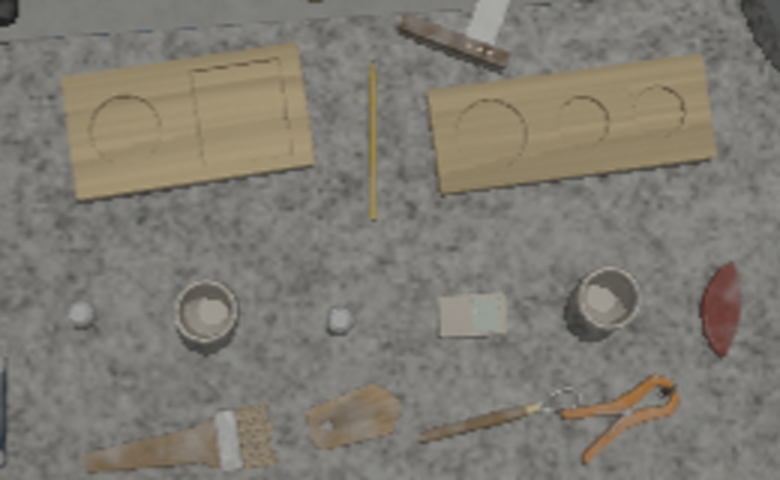

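The crop is sharp. Rim centres are near crop (207,311) and (608,298), plug tops near (80,312) and (340,318), and the tile near (473,315). Next I'll turn these into world points and cross-check them in the scene view.

```bash
python3 - <<'E'
from h import *
c=dict(np.load("top0.npz"));s=dict(np.load("scene0.npz"));f=c["frame"][...,::-1].copy()
hsv=cv2.cvtColor(f,cv2.COLOR_BGR2HSV)
m=((hsv[...,0]>12)&(hsv[...,0]<28)&(hsv[...,1]>50)&(hsv[...,2]>100)).astype(np.uint8)*255
m[:135]=0;m[200:]=0
m=cv2.morphologyEx(cv2.morphologyEx(m,cv2.MORPH_OPEN,np.ones((4,4))),cv2.MORPH_CLOSE,np.ones((5,5)))
P=[];
def board(k,rec,n):
    b=cv2.boxPoints(cv2.minAreaRect(k));w=cast(c,b,.012)[:,:2]
    e=max([w[i]-w[i-1] for i in range(4)],key=np.linalg.norm);e=e*np.sign(e[1])/np.linalg.norm(e)
    ctr=w.mean(0);x=np.array([e[1],-e[0]])
    print(n,ctr.round(4),"yaw",np.degrees(np.arctan2(-e[0],e[1])).round(2),[np.linalg.norm(w[i]-w[i-1]).round(3) for i in range(4)])
    for y in rec:
        p=ctr+y*e;print("  rec",y,p.round(4));P.append([*p,.012])
ks=sorted([k for k in cv2.findContours(m,0,2)[0] if cv2.contourArea(k)>1500],key=lambda k:k[:,0,0].mean())
board(ks[0],[.066,-.056],"glaz");board(ks[1],[.085,-.012,-.092],"cast")
for n,u,v,z in[("cupL",207,311,.055),("cupR",608,298,.055),("plugL",80,312,.028),("plugR",340,318,.028),("tile",473,315,.008)]:
    p=cast(c,[(u-1)/3+190,(v-1)/3+130],z)[0];P.append(p);print(n,p.round(4),np.hypot(*p[:2]).round(3),np.degrees(np.arctan2(p[1],p[0])).round(1))
t=cast(c,[[(u-1)/3+190,(v-1)/3+130] for u,v in[(440,297),(505,293),(507,333),(440,337)]],.008)[:,:2];print("tile corners",t.round(4),t.mean(0))
a=f[130:290,190:450];a=cv2.resize(a,None,fx=3,fy=3);b=s["frame"][150:290,150:470,::-1];b=cv2.resize(b,None,fx=2.4,fy=2.4,interpolation=cv2.INTER_CUBIC)
for q in proj(s,P): cv2.drawMarker(b,tuple(int(x) for x in ((q-[150,150])*2.4).round()),(0,0,255),0,8,1)
cv2.imwrite("pics/s1.png",b)
E
```

```text
glaz [0.6244 0.1889] yaw 8.32 [np.float64(0.131), np.float64(0.252), np.float64(0.131), np.float64(0.25)]
  rec 0.066 [0.6149 0.2542]
  rec -0.056 [0.6325 0.1335]
cast [ 0.6194 -0.2117] yaw 7.36 [np.float64(0.11), np.float64(0.292), np.float64(0.11), np.float64(0.29)]
  rec 0.085 [ 0.6086 -0.1274]
  rec -0.012 [ 0.621  -0.2236]
  rec -0.092 [ 0.6312 -0.3029]
cupL [0.4315 0.1629 0.055 ] 0.461 20.7
cupR [ 0.4424 -0.2363  0.055 ] 0.502 -28.1
plugL [0.4303 0.2967 0.028 ] 0.523 34.6
plugR [0.4228 0.0318 0.028 ] 0.424 4.3
tile [ 0.4243 -0.105   0.008 ] 0.437 -13.9
tile corners [[ 0.4431 -0.0709]
 [ 0.4469 -0.1384]
 [ 0.4056 -0.14  ]
 [ 0.4019 -0.0706]] [ 0.42437154 -0.10497408]
```

View pics/s1.png

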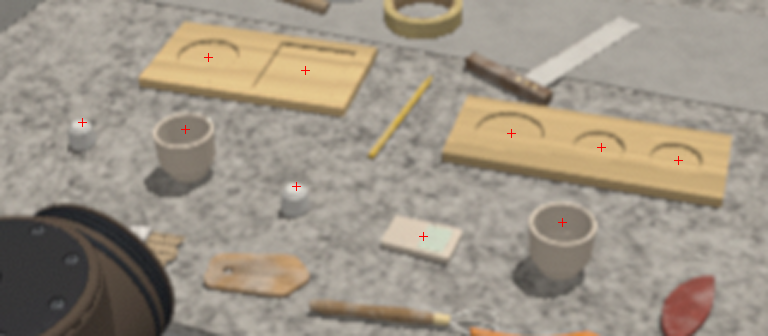

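The marks fall on every object in both views. Recesses and pieces all agree, so I start by turning the gripper to yaw -90°, so that it closes along world x.

{"method": "apply_moves", "body": {"newtons": 15, "targets": [[1,0,0,0,0,0,0.07],[1,0,0,0,0,0,0.07],[1,0,0,0,0,0,0.07],[1,0,0,0,0,0,0.07],[1,0,0,0,0,0,0.07],[1,0,0,0,0,0,0.07],[1,0,0,0,0,0,0.07],[1,0,0,0,0,0,0.07],[1,0,0,0,0,0,0.07],[1,0,0,0,0,0,0.07],[1,0,0,0,0,0,0.07],[1,0,0,0,0,0,0.067],[1,0,0,0,0,0,0],[1,0,0,0,0,0,0]]}}

```text
time_s: 1.27
tcp_pos: [0.1708, 0.6528, 0.2452]
eef_rot: [180.0, -0.0, -89.8]
contact_force: [0.2, -0.5, 0.4]
gripper_width: 0.0876
gripper_force: 0.0
```

{"method": "apply_moves", "body": {"targets": [[1,0.0254,-0.0185,0,0,0,0],[1,0.0254,-0.0185,0,0,0,0],[1,0.0254,-0.0185,0,0,0,0],[1,0.0254,-0.0185,0,0,0,0],[1,0.0254,-0.0185,0,0,0,0],[1,0.0254,-0.0185,0,0,0,0],[1,0.0254,-0.0185,0,0,0,0],[1,0.0254,-0.0185,0,0,0,0],[1,0.0254,-0.0185,0,0,0,0],[1,0.0254,-0.0185,0,0,0,0],[1,0.0254,-0.0185,0,0,0,0],[1,0.0254,-0.0185,0,0,0,0],[1,0.0254,-0.0185,0,0,0,0],[1,0.0254,-0.0185,0,0,0,0],[1,0,0,0.03,0,0,0],[1,0,0,0.03,0,0,0],[1,0,0,0.03,0,0,0],[1,0,0,0.03,0,0,0],[1,0,0,0,0,0,0],[1,0,0,0,0,0,0]]}}

```text
time_s: 2.93
tcp_pos: [0.4295, 0.2967, 0.1249]
eef_rot: [179.9, -0.2, -89.8]
contact_force: [0.7, 1.0, 2.0]
gripper_width: 0.0875
gripper_force: 0.0
```

{"method": "apply_moves", "body": {"targets": [[1,0,0,0.02,0,0,0],[1,0,0,0.02,0,0,0],[1,0,0,0.02,0,0,0],[1,0,0,0.02,0,0,0],[1,0,0,0.01,0,0,0],[1,0,0,0.01,0,0,0],[1,0,0,0,0,0,0],[1,0,0,0,0,0,0]]}}

```text
time_s: 3.6
tcp_pos: [0.4303, 0.298, 0.0264]
eef_rot: [-180.0, 0.0, -89.9]
contact_force: [0.3, -0.5, 0.2]
gripper_width: 0.0873
gripper_force: 0.0
```

```bash
cat > look.py <<'E'
import sys
from h import *
from plant import *
n,cam,x,y,w=sys.argv[1],sys.argv[2],*map(float,sys.argv[3:6])
c=capture(cam);u,v=proj(c,[x,y,.01])[0].astype(int);w=int(w)
v0,u0=max(v-w*3//4,0),max(u-w,0)
i=c["frame"][v0:v+w*3//4,u0:u+w,::-1];k=720/i.shape[1]
cv2.imwrite(f"pics/{n}.png",cv2.resize(i,None,fx=k,fy=k,interpolation=cv2.INTER_CUBIC));print(u0,v0,k)
E
python3 look.py p1 scene .43 .297 60
```

```text
125 161 6.0
```

View pics/p1.png

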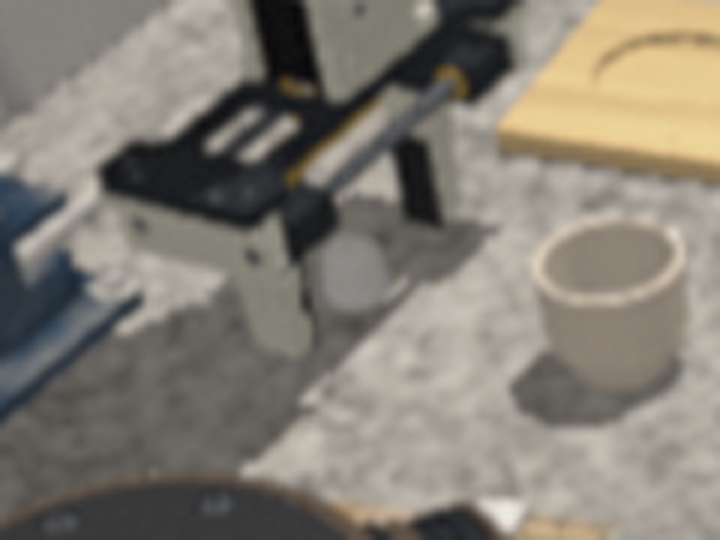

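The plug, near (350,270), stands between the fingers. Closing and lifting.

{"method": "apply_moves", "body": {"newtons": 15, "targets": [[0,0,0,0,0,0,0],[0,0,0,0,0,0,0],[0,0,0,0,0,0,0],[0,0,0,0,0,0,0],[0,0,0,0,0,0,0],[0,0,0,0,0,0,0],[0,0,0,0,0,0,0],[0,0,0,0,0,0,0],[0,0,0,0,0,0,0],[0,0,0,0,0,0,0],[0,0,0,0,0,0,0],[0,0,0,0,0,0,0]]}}

```text
time_s: 4.65
tcp_pos: [0.4299, 0.2974, 0.0255]
eef_rot: [180.0, -0.0, -90.0]
contact_force: [0.2, 0.3, -1.3]
gripper_width: 0.0271
gripper_force: 14.9
```

```bash
python3 look.py p2 scene .43 .297 40; python3 -c "
from h import *
c=dict(np.load('scene0.npz'));print(cast(c,[183.3,206],.014))"
```

```text
145 176 9.0
[[0.42548482 0.29902609 0.014     ]]
```

View pics/p2.png

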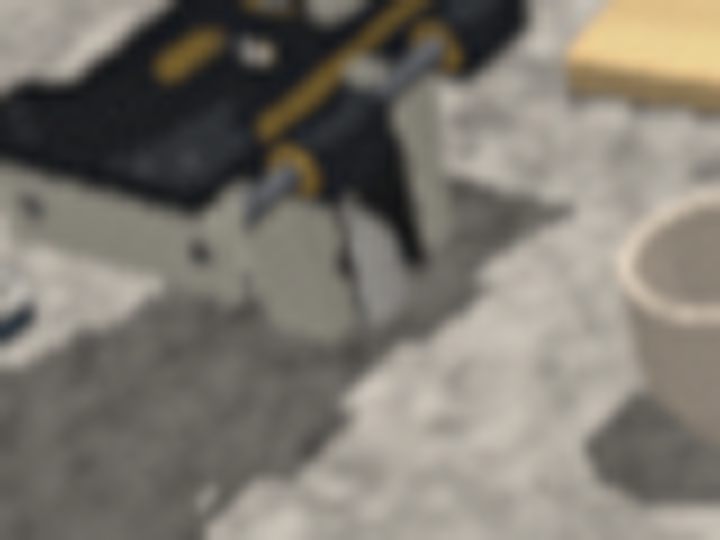

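The plug, near (380,270), is held upright between the pads. Lifting and carrying it over.

{"method": "apply_moves", "body": {"targets": [[0,0,0,-0.01,0,0,0],[0,0,0,-0.02,0,0,0],[0,0,0,-0.025,0,0,0],[0,0,0,-0.025,0,0,0],[0,0,0,-0.025,0,0,0],[0,0.03,-0.01,-0.025,0,0,0],[0,0.03,-0.01,0,0,0,0],[0,0.03,-0.01,0,0,0,0],[0,0.03,-0.01,0,0,0,0],[0,0.03,-0.01,0,0,0,0],[0,0.03,-0.01,0,0,0,0],[0,0.03,-0.01,0,0,0,0],[0,0.03,-0.01,0,0,0,0],[0,0.03,-0.01,0,0,0,0],[0,0.03,-0.01,0,0,0,0],[0,0.03,-0.01,0,0,0,0],[0,0.03,-0.01,0,0,0,0],[0,0.03,-0.01,0,0,0,0],[0,0.03,-0.01,0,0,0,0],[0,0.03,-0.01,0,0,0,0]]}}

```text
time_s: 6.37
tcp_pos: [0.5802, -0.1541, 0.1565]
eef_rot: [-180.0, -0.0, -90.0]
contact_force: [-0.1, 0.7, -0.0]
gripper_width: 0.027
gripper_force: 14.9
```

{"method": "apply_moves", "body": {"targets": [[0,0.03,-0.01,0,0,0,0],[0,0.03,-0.01,0,0,0,0],[0,0.03,-0.01,0,0,0,0],[0,0.03,-0.01,0,0,0,0],[0,0.03,-0.01,0,0,0,0],[0,0,0,0,0,0,0],[0,0,0,0,0,0,0]]}}

```text
time_s: 6.95
tcp_pos: [0.6297, -0.3042, 0.1554]
eef_rot: [180.0, 0.0, -90.1]
contact_force: [0.3, 0.4, 0.1]
gripper_width: 0.0272
gripper_force: 14.9
```

{"method": "apply_moves", "body": {"targets": [[0,0,0,0.025,0,0,0],[0,0,0,0.025,0,0,0],[0,0,0,0.025,0,0,0],[0,0,0,0.02,0,0,0],[0,0,0,0.01,0,0,0],[0,0,0,0.01,0,0,0],[0,0,0,0.003,0,0,0],[0,0,0,0.003,0,0,0],[0,0,0,0,0,0,0],[0,0,0,0,0,0,0]]}}

```text
time_s: 7.78
tcp_pos: [0.6307, -0.3026, 0.0357]
eef_rot: [-179.9, -0.0, -90.0]
contact_force: [-0.3, -0.8, 0.7]
gripper_width: 0.0273
gripper_force: 14.9
```

```bash
python3 look.py p3 scene .62 -.27 60
```

```text
358 171 6.0
```

View pics/p3.png

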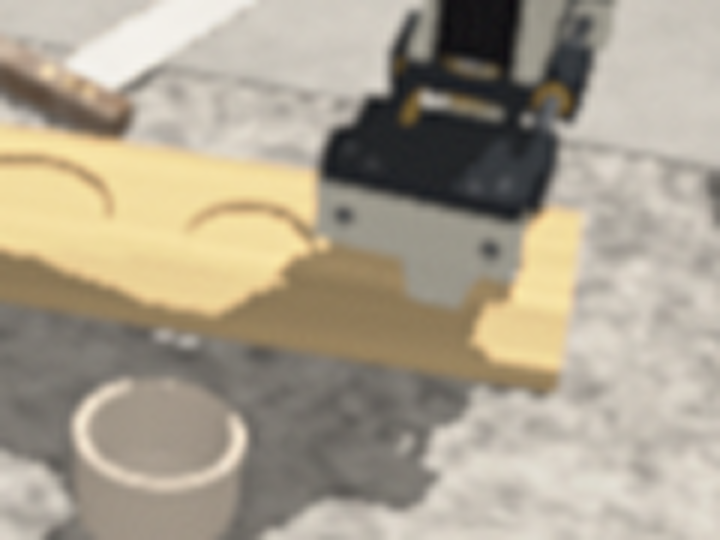

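The gripper stands over the right-hand recess; the finger, near (440,280), hides it. Lowering the last millimetres, releasing and lifting.

{"method": "apply_moves", "body": {"targets": [[0,0,0,0.0015,0,0,0],[0,0,0,0.0015,0,0,0],[0,0,0,0,0,0,0],[0.5,0,0,0,0,0,0],[0.5,0,0,0,0,0,0],[0.5,0,0,0,0,0,0],[0.6,0,0,0,0,0,0],[0.6,0,0,0,0,0,0],[0.6,0,0,-0.01,0,0,0],[0.6,0,0,-0.02,0,0,0],[0.6,0,0,-0.03,0,0,0],[0.6,0,0,-0.03,0,0,0],[0.6,0,0,-0.03,0,0,0],[0.6,0,0,0,0,0,0]]}}

```text
time_s: 9.0
tcp_pos: [0.6333, -0.3039, 0.1599]
eef_rot: [-179.4, -0.2, -89.9]
contact_force: [1.6, -0.0, 1.5]
gripper_width: 0.0524
gripper_force: 0.0
```

{"method": "apply_moves", "body": {"targets": [[1,-0.0096,0.027,0,0,0,0],[1,-0.0096,0.027,0,0,0,0],[1,-0.0096,0.027,0,0,0,0],[1,-0.0096,0.027,0,0,0,0],[1,-0.0096,0.027,0,0,0,0],[1,-0.0096,0.027,0,0,0,0],[1,-0.0096,0.027,0,0,0,0],[1,0,0,0.02,0,0,0],[1,0,0,0.02,0,0,0],[1,0,0,0,0,0,0],[1,0,0,0,0,0,0]]}}

```text
time_s: 9.92
tcp_pos: [0.4406, -0.2354, 0.1117]
eef_rot: [179.9, -0.0, -90.0]
contact_force: [0.9, 0.0, 0.8]
gripper_width: 0.0879
gripper_force: 0.0
```

```bash
python3 look.py p4 scene .53 -.26 75;
```

```text
329 181 4.8
```

View pics/p4.png

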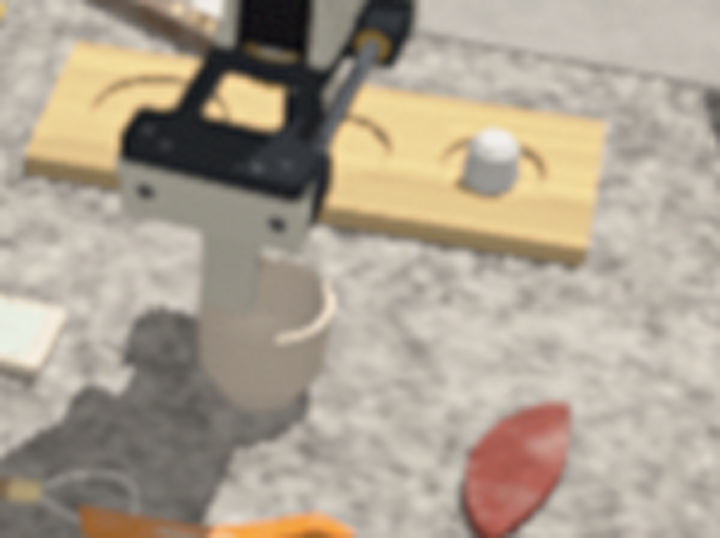

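The plug, near (490,165), sits upright in its recess with margin. The gripper is over the cup, near (265,340). Descending and gripping.

{"method": "apply_moves", "body": {"newtons": 12, "targets": [[1,0,-0.001,0.02,0,0,0],[1,0,0,0.02,0,0,0],[1,0,0,0.015,0,0,0],[1,0,0,0.01,0,0,0],[1,0,0,0.004,0,0,0],[1,0,0,0,0,0,0],[0,0,0,0,0,0,0],[0,0,0,0,0,0,0],[0,0,0,0,0,0,0],[0,0,0,0,0,0,0],[0,0,0,0,0,0,0],[0,0,0,0,0,0,0],[0,0,0,0,0,0,0],[0,0,0,0,0,0,0]]}}

```text
time_s: 11.13
tcp_pos: [0.4425, -0.2354, 0.043]
eef_rot: [-179.9, -0.0, -90.0]
contact_force: [-0.2, 0.2, 5.4]
gripper_width: 0.0604
gripper_force: 12.0
```

{"method": "apply_moves", "body": {"targets": [[0,0,0,-0.01,0,0,0],[0,0,0,-0.02,0,0,0],[0,0,0,-0.02,0,0,0],[0,0,0,-0.02,0,0,0],[0,0,0,-0.02,0,0,0],[0,-0.0135,-0.0208,0,0,0,0],[0,-0.0135,-0.0208,0,0,0,0],[0,-0.0135,-0.0208,0,0,0,0],[0,-0.0135,-0.0208,0,0,0,0],[0,-0.0135,-0.0208,0,0,0,0],[0,-0.0135,-0.0208,0,0,0,0],[0,-0.0135,-0.0208,0,0,0,0],[0,-0.0135,-0.0208,0,0,0,0],[0,0,0,0,0,0,0],[0,0,0,0,0,0,0]]}}

```text
time_s: 12.38
tcp_pos: [0.6085, -0.1265, 0.1314]
eef_rot: [179.9, 0.0, -89.9]
contact_force: [0.4, -0.2, -0.5]
gripper_width: 0.0605
gripper_force: 12.0
```

```bash
python3 look.py p5 scene .6086 -.1274 70;
```

```text
292 154 5.142857142857143
```

View pics/p5.png

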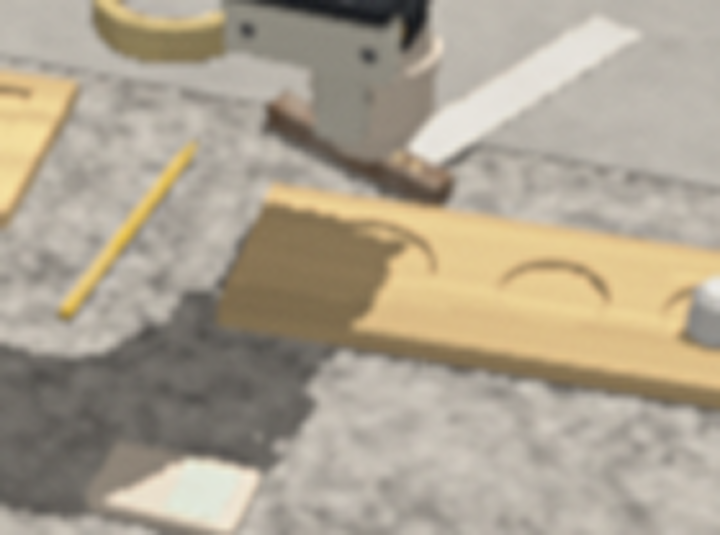

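The cup, near (400,100), is held upright above the large recess. Lowering to z = 0.051, releasing with partial opening and lifting.

{"method": "apply_moves", "body": {"targets": [[0,0,0,0.02,0,0,0],[0,0,0,0.02,0,0,0],[0,0,0,0.02,0,0,0],[0,0,0,0.01,0,0,0],[0,0,0,0.006,0,0,0],[0,0,0,0.002,0,0,0],[0,0,0,0,0,0,0],[0,0,0,0,0,0,0]]}}

```text
time_s: 13.1
tcp_pos: [0.6089, -0.1274, 0.0555]
eef_rot: [-179.9, -0.0, -90.0]
contact_force: [0.2, 0.1, -0.1]
gripper_width: 0.0601
gripper_force: 12.0
```

{"method": "apply_moves", "body": {"targets": [[0,0,0,0.002,0,0,0],[0,0,0,0.002,0,0,0],[0,0,0,0.001,0,0,0],[0,0,0,0,0,0,0],[0,0,0,0,0,0,0]]}}

```text
time_s: 13.52
tcp_pos: [0.6087, -0.1272, 0.0501]
eef_rot: [-180.0, -0.0, -90.0]
contact_force: [-0.4, 0.3, 3.9]
gripper_width: 0.0602
gripper_force: 12.0
```

{"method": "apply_moves", "body": {"targets": [[0.85,0,0,0,0,0,0],[0.85,0,0,0,0,0,0],[0.85,0,0,0,0,0,0],[0.85,0,0,0,0,0,0],[0.85,0,0,-0.01,0,0,0],[0.85,0,0,-0.02,0,0,0],[0.85,0,0,-0.03,0,0,0],[0.85,0,0,-0.03,0,0,0],[0.85,0,0,-0.02,0,0,0],[0.85,-0.0199,0.0233,0,0,0,0],[0.85,-0.0199,0.0233,0,0,0,0],[0.85,-0.0199,0.0233,0,0,0,0],[0.85,-0.0199,0.0233,0,0,0,0],[0.85,-0.0199,0.0233,0,0,0,0],[0.85,-0.0199,0.0233,0,0,0,0],[0.85,-0.0199,0.0233,0,0,0,0],[0.85,-0.0199,0.0233,0,0,0,0],[0.85,0,0,0,0,0,0],[0.85,0,0,0,0,0,0]]}}

```text
time_s: 15.1
tcp_pos: [0.4215, 0.0328, 0.1607]
eef_rot: [-179.9, 0.1, -89.8]
contact_force: [1.2, 0.5, 0.3]
gripper_width: 0.0744
gripper_force: 0.0
```

```bash
python3 look.py p6 scene .52 -.05 105;
```

```text
216 140 3.4285714285714284
```

View pics/p6.png

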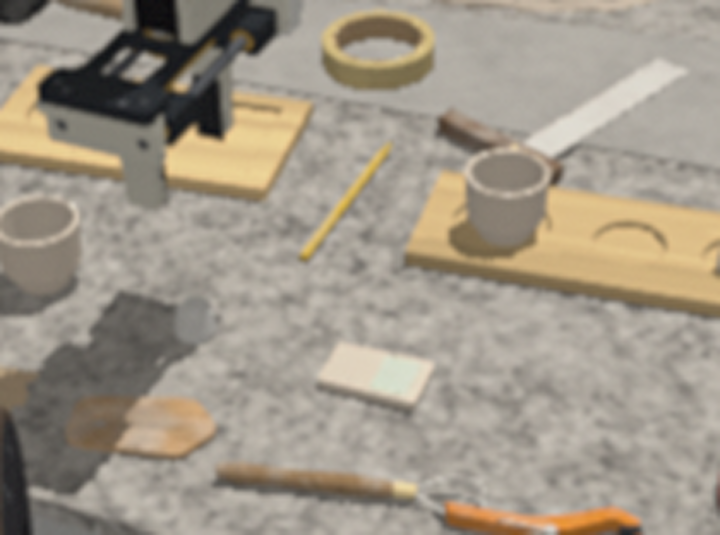

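The cup, near (508,195), stands upright in the large recess. Next is the second plug, near (197,318).

{"method": "apply_moves", "body": {"newtons": 15, "targets": [[0.7,0,-0.001,0.03,0,0,0],[0.7,0.001,0,0.03,0,0,0],[0.7,0,0,0.03,0,0,0],[0.7,0,0,0.02,0,0,0],[0.7,0,0,0.015,0,0,0],[0.7,0,0,0.01,0,0,0],[0.7,0,0,0,0,0,0],[0.7,0,0,0,0,0,0],[0,0,0,0,0,0,0],[0,0,0,0,0,0,0],[0,0,0,0,0,0,0],[0,0,0,0,0,0,0],[0,0,0,0,0,0,0],[0,0,0,0,0,0,0],[0,0,0,0,0,0,0],[0,0,0,0,0,0,0],[0,0,0,0,0,0,0]]}}

```text
time_s: 16.57
tcp_pos: [0.4231, 0.031, 0.0248]
eef_rot: [-180.0, 0.0, -90.0]
contact_force: [-2.1, 0.1, 6.3]
gripper_width: 0.0272
gripper_force: 15.3
```

{"method": "apply_moves", "body": {"targets": [[0,0,0,-0.01,0,0,0],[0,0,0,-0.03,0,0,0],[0,0,0,-0.03,0,0,0],[0,0,0,-0.03,0,0,0],[0,0,0,-0.03,0,0,0],[0,0.0255,-0.0198,0,0,0,0],[0,0.0255,-0.0198,0,0,0,0],[0,0.0255,-0.0198,0,0,0,0],[0,0.0255,-0.0198,0,0,0,0],[0,0.0255,-0.0198,0,0,0,0],[0,0.0255,-0.0198,0,0,0,0],[0,0.0255,-0.0198,0,0,0,0],[0,0.0255,-0.0198,0,0,0,0],[0,0.0255,-0.0198,0,0,0,0],[0,0.0255,-0.0198,0,0,0,0],[0,0,0,0,0,0,0],[0,0,0,0,0,0,0]]}}

```text
time_s: 17.98
tcp_pos: [0.6211, -0.2255, 0.1529]
eef_rot: [179.9, 0.0, -90.1]
contact_force: [-0.3, 0.1, -0.4]
gripper_width: 0.0272
gripper_force: 14.8
```

{"method": "apply_moves", "body": {"targets": [[0,-0.001,0,0.025,0,0,0],[0,-0.001,0,0.025,0,0,0],[0,0,0,0.025,0,0,0],[0,0,0,0.02,0,0,0],[0,0,0,0.01,0,0,0],[0,0,0,0.008,0,0,0],[0,0,0,0.003,0,0,0],[0,0,0,0.002,0,0,0],[0,0,0,0.001,0,0,0],[0,0,0,0,0,0,0],[0,0,0,0,0,0,0]]}}

```text
time_s: 18.9
tcp_pos: [0.6215, -0.2222, 0.0365]
eef_rot: [-179.9, -0.0, -90.0]
contact_force: [0.0, 0.8, -0.7]
gripper_width: 0.0268
gripper_force: 14.8
```

{"method": "apply_moves", "body": {"targets": [[0,0,0,0.002,0,0,0],[0,0,0,0.0015,0,0,0],[0,0,0,0,0,0,0],[0.5,0,0,0,0,0,0],[0.5,0,0,0,0,0,0],[0.5,0,0,0,0,0,0],[0.5,0,0,0,0,0,0],[0.5,0,0,-0.01,0,0,0],[0.5,0,0,-0.03,0,0,0],[0.5,0,0,-0.04,0,0,0],[0.5,0,0,-0.04,0,0,0],[0.5,0,0,0,0,0,0]]}}

```text
time_s: 19.9
tcp_pos: [0.6254, -0.2233, 0.1623]
eef_rot: [-179.3, -0.2, -89.9]
contact_force: [1.1, -0.4, 2.6]
gripper_width: 0.0437
gripper_force: 0.0
```

{"method": "apply_moves", "body": {"targets": [[1,-0.0275,0.0136,0,0,0,0],[1,-0.0275,0.0136,0,0,0,0],[1,-0.0275,0.0136,0,0,0,0],[1,-0.0275,0.0136,0,0,0,0],[1,-0.0275,0.0136,0,0,0,0],[1,-0.0275,0.0136,0,0,0,0],[1,-0.0275,0.0136,0,0,0,0],[1,-0.0275,0.0136,0,0,0,0],[1,-0.0275,0.0136,0,0,0,0],[1,-0.0275,0.0136,0,0,0,0],[1,-0.0275,0.0136,0,0,0,0],[1,-0.0275,0.0136,0,0,0,0],[1,-0.0275,0.0136,0,0,0,0],[1,-0.0275,0.0136,0,0,0,0],[1,0,0,0.02,0,0,0],[1,0,0,0.02,0,0,0],[1,0,0,0,0,0,0],[1,0,0,0,0,0,0]]}}

```text
time_s: 21.4
tcp_pos: [0.4302, 0.1626, 0.1123]
eef_rot: [179.9, -0.1, -90.0]
contact_force: [0.2, -0.3, 0.3]
gripper_width: 0.0879
gripper_force: 0.0
```

```bash
python3 look.py p7 scene .52 -.02 150;
```

```text
160 103 2.4
```

View pics/p7.png

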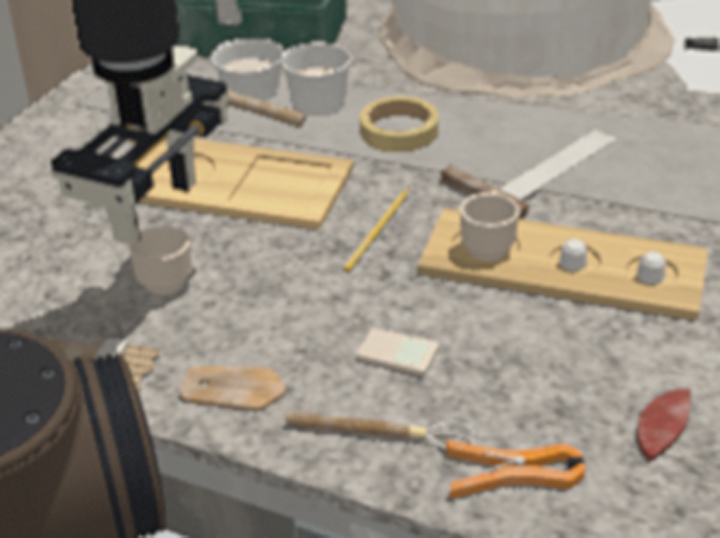

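The casting kit is complete: the cup near (488,225) and plugs near (573,252) and (651,266). The gripper is over the second cup, near (160,260).

{"method": "apply_moves", "body": {"newtons": 12, "targets": [[1,0,-0.0005,0.02,0,0,0],[1,0,0,0.02,0,0,0],[1,0,0,0.015,0,0,0],[1,0,0,0.01,0,0,0],[1,0,0,0.0045,0,0,0],[1,0,0,0,0,0,0],[0,0,0,0,0,0,0],[0,0,0,0,0,0,0],[0,0,0,0,0,0,0],[0,0,0,0,0,0,0],[0,0,0,0,0,0,0],[0,0,0,0,0,0,0],[0,0,0,0,0,0,0],[0,0,0,0,0,0,0]]}}

```text
time_s: 22.62
tcp_pos: [0.4314, 0.1632, 0.043]
eef_rot: [-180.0, 0.0, -90.0]
contact_force: [-0.4, -1.1, 5.1]
gripper_width: 0.0603
gripper_force: 12.0
```

{"method": "apply_moves", "body": {"targets": [[0,0,0,-0.01,0,0,0],[0,0,0,-0.02,0,0,0],[0,0,0,-0.02,0,0,0],[0,0,0,-0.02,0,0,0],[0,0,0,-0.02,0,0,0],[0,-0.0114,-0.0229,0,0,0,0],[0,-0.0114,-0.0229,0,0,0,0],[0,-0.0114,-0.0229,0,0,0,0],[0,-0.0114,-0.0229,0,0,0,0],[0,-0.0114,-0.0229,0,0,0,0],[0,-0.0114,-0.0229,0,0,0,0],[0,-0.0114,-0.0229,0,0,0,0],[0,-0.0114,-0.0229,0,0,0,0],[0,0,0,0,0,0,0],[0,0,0,0,0,0,0],[0,0,0,0.03,0,0,0],[0,0,0,0.02,0,0,0],[0,0,0,0.02,0,0,0],[0,0,0,0,0,0,0],[0,0,0,0,0,0,0]]}}

```text
time_s: 24.28
tcp_pos: [0.6128, 0.2533, 0.0618]
eef_rot: [179.9, -0.1, -90.0]
contact_force: [-0.1, 0.0, -0.1]
gripper_width: 0.0603
gripper_force: 12.0
```

{"method": "apply_moves", "body": {"targets": [[0,0,-0.0015,0.004,0,0,0],[0,0,0,0.003,0,0,0],[0,0,0,0.002,0,0,0],[0,0,0,0.001,0,0,0],[0,0,0,0.001,0,0,0],[0,0,0,0,0,0,0],[0,0,0,0,0,0,0]]}}

```text
time_s: 24.87
tcp_pos: [0.6157, 0.2541, 0.0517]
eef_rot: [-180.0, 0.0, -90.0]
contact_force: [-0.3, -0.2, -1.3]
gripper_width: 0.0602
gripper_force: 12.0
```

{"method": "apply_moves", "body": {"targets": [[0,0,0,0.0016,0,0,0],[0,0,0,0,0,0,0],[0,0,0,0,0,0,0],[0.85,0,0,0,0,0,0],[0.85,0,0,0,0,0,0],[0.85,0,0,0,0,0,0],[0.85,0,0,0,0,0,0],[0.85,0,0,-0.01,0,0,0],[0.85,0,0,-0.02,0,0,0],[0.85,0,0,-0.03,0,0,0],[0.85,0,0,-0.03,0,0,0],[0.85,0,0,-0.02,0,0,0],[0.85,0,0,0,0,0,0]]}}

```text
time_s: 25.95
tcp_pos: [0.6181, 0.2554, 0.1666]
eef_rot: [-179.6, 0.2, -89.9]
contact_force: [0.2, -0.1, 1.5]
gripper_width: 0.0744
gripper_force: 0.0
```

{"method": "apply_moves", "body": {"targets": [[0.8,0.0256,0.0136,0,0,0,0],[0.8,0.0256,0.0136,0,0,0,0],[0.8,0.0256,0.0136,0,0,0,0],[0.8,0.0256,0.0136,0,0,0,0],[0.8,0.0256,0.0136,0,0,0,0],[0.8,0.0256,0.0136,0,0,0,0],[0.8,0.0256,0.0136,0,0,0,0],[0.8,0.0256,0.0136,0,0,0,0],[0.8,0.0256,0.0136,0,0,0,0],[0.8,0.0256,0.0136,0,0,0,0],[0.8,0.0256,0.0136,0,0,0,0],[0.8,0.0256,0.0136,0,0,0,0],[0.8,0.0256,0.0136,0,0,0,0],[0.8,0.0256,0.0136,0,0,0,0],[0.8,0,0,0,0,0,-0.034],[0.8,0,0,0.04,0,0,0],[0.8,0,0,0.03,0,0,0],[0.8,0,0,0,0,0,0],[0.8,0,0,0,0,0,0]]}}

```text
time_s: 27.53
tcp_pos: [0.4245, -0.1047, 0.0897]
eef_rot: [179.8, -0.0, -86.9]
contact_force: [0.6, -0.5, 0.2]
gripper_width: 0.0701
gripper_force: 0.0
```

```bash
python3 look.py p8 scene .5 .06 140;
```

```text
138 107 2.5714285714285716
```

View pics/p8.png

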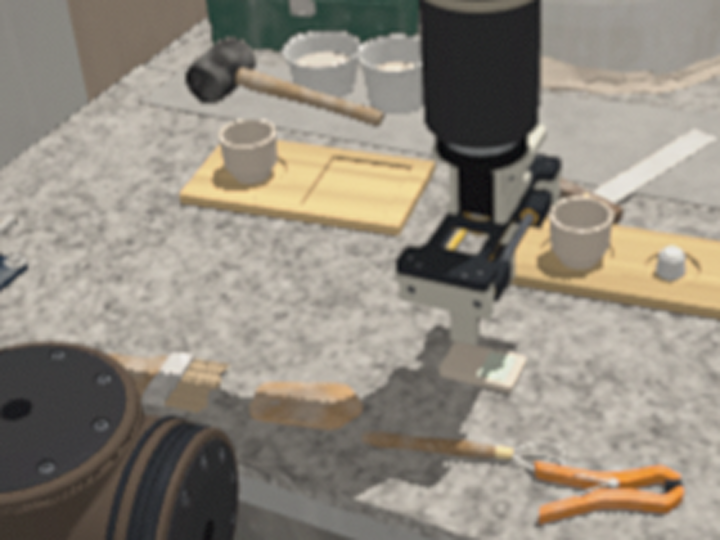

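The second cup, near (248,152), is seated in the glazing board. Now the tile, near (482,366).

{"method": "apply_moves", "body": {"newtons": 15, "targets": [[0.8,0,0,0.025,0,0,0],[0.8,0,0,0.02,0,0,0],[0.8,0,0,0.01,0,0,0],[0.8,0,0,0.006,0,0,0],[0.8,0,0,0.004,0,0,0],[0.8,0,0,0,0,0,0],[0.8,0,0,0,0,0,0],[0.8,0,0,0,0,0,0]]}}

```text
time_s: 28.25
tcp_pos: [0.4262, -0.1042, 0.0259]
eef_rot: [-179.9, 0.0, -86.9]
contact_force: [-0.6, 0.7, -0.7]
gripper_width: 0.0703
gripper_force: 0.0
```

{"method": "apply_moves", "body": {"targets": [[0.8,0,0.001,0.002,0,0,0],[0.8,0,0,0.002,0,0,0],[0.8,0,0,0,0,0,0],[0,0,0,0,0,0,0],[0,0,0,0,0,0,0],[0,0,0,0,0,0,0],[0,0,0,0,0,0,0],[0,0,0,0,0,0,0],[0,0,0,0,0,0,0],[0,0,0,0,0,0,0],[0,0,0,0,0,0,0]]}}

```text
time_s: 29.17
tcp_pos: [0.4244, -0.1044, 0.021]
eef_rot: [-180.0, -0.0, -86.9]
contact_force: [0.4, 0.4, 1.1]
gripper_width: 0.0437
gripper_force: 15.0
```

{"method": "apply_moves", "body": {"targets": [[0,0,0,-0.01,0,0,0],[0,0,0,-0.02,0,0,0],[0,0,0,-0.03,0,0,0],[0,0,0,-0.03,0,0,0],[0,0,0,-0.02,0,0,0],[0,-0.0226,-0.0221,0,0,0,0],[0,-0.0226,-0.0221,0,0,0,0],[0,-0.0226,-0.0221,0,0,0,0],[0,-0.0226,-0.0221,0,0,0,0],[0,-0.0226,-0.0221,0,0,0,0],[0,-0.0226,-0.0221,0,0,0,0],[0,-0.0226,-0.0221,0,0,0,0],[0,-0.0226,-0.0221,0,0,0,0],[0,-0.0226,-0.0221,0,0,0,0],[0,-0.0226,-0.0221,0,0,0,0],[0,0,0,0,0,0,-0.029],[0,0,0,0,0,0,-0.029],[0,0,0,0,0,0,0],[0,0,0,0,0,0,0]]}}

```text
time_s: 30.75
tcp_pos: [0.6327, 0.1331, 0.1305]
eef_rot: [180.0, -0.0, -81.8]
contact_force: [0.1, 0.3, -0.2]
gripper_width: 0.0434
gripper_force: 15.0
```

{"method": "apply_moves", "body": {"targets": [[0,0,0,0.025,0,0,0],[0,0,0,0.025,0,0,0],[0,0,0,0.02,0,0,0],[0,0,0,0.01,0,0,0],[0,0,0,0,0,0,0],[0,0,0,0,0,0,0]]}}

```text
time_s: 31.25
tcp_pos: [0.6331, 0.1329, 0.0512]
eef_rot: [180.0, -0.0, -81.7]
contact_force: [0.6, 0.1, 0.8]
gripper_width: 0.0434
gripper_force: 15.0
```

```bash
python3 look.py p9 scene .6325 .1335 50;
```

```text
227 142 7.2
```

View pics/p9.png

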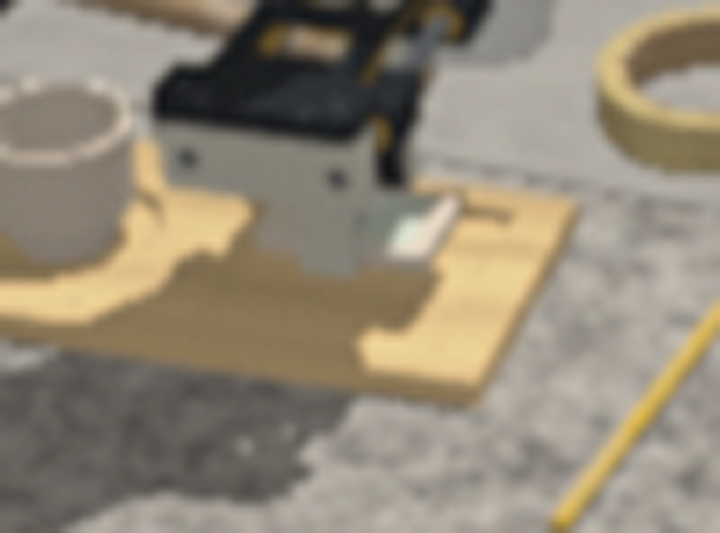

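The tile is level, with its right edge near (440,225), above the rectangular recess. Lowering.

{"method": "apply_moves", "body": {"targets": [[0,0,0,0.008,0,0,0],[0,0,0,0.006,0,0,0],[0,0,0,0.004,0,0,0],[0,0,0,0.002,0,0,0],[0,0,0,0.001,0,0,0],[0,0,0,0,0,0,0],[0,0,0,0,0,0,0],[0,0,0,0,0,0,0]]}}

```text
time_s: 31.97
tcp_pos: [0.6331, 0.1332, 0.0301]
eef_rot: [-180.0, 0.0, -81.7]
contact_force: [-0.2, 0.0, -0.1]
gripper_width: 0.0434
gripper_force: 15.0
```

{"method": "apply_moves", "body": {"targets": [[0,0,0,0.001,0,0,0],[0,0,0,0.0008,0,0,0],[0,0,0,0,0,0,0],[0,0,0,0,0,0,0]]}}

```text
time_s: 32.3
tcp_pos: [0.6329, 0.1331, 0.0281]
eef_rot: [180.0, -0.0, -81.7]
contact_force: [-0.2, -0.3, -0.2]
gripper_width: 0.0437
gripper_force: 15.0
```

{"method": "apply_moves", "body": {"targets": [[0.57,0,0,0,0,0,0],[0.57,0,0,0,0,0,0],[0.57,0,0,0,0,0,0],[0.57,0,0,-0.003,0,0,0],[0.57,0,0,-0.01,0,0,0],[0.57,0,0,-0.02,0,0,0],[0.57,0,0,-0.03,0,0,0],[0.57,0,0,-0.03,0,0,0],[0.57,0,0,-0.03,0,0,0],[0.57,0,0.02,-0.03,0,0,0],[0.57,0,0.03,0,0,0,0],[0.57,0.03,0.03,0,0,0,0],[0.57,0.03,0.03,0,0,0,0],[0.57,0.03,0.03,0,0,0,0],[0.57,0.03,0.03,0,0,0,0],[0.57,0.03,0,0,0,0,0],[0.57,0,0,0,0,0,0],[0.57,0,0,0,0,0,0]]}}

```text
time_s: 33.8
tcp_pos: [0.4882, -0.0386, 0.1825]
eef_rot: [-179.9, 0.0, -81.8]
contact_force: [0.3, 0.7, 1.2]
gripper_width: 0.0499
gripper_force: 0.0
```

```bash
python3 look.py p10 scene .58 .03 130;
```

```text
172 101 2.769230769230769
```

View pics/p10.png

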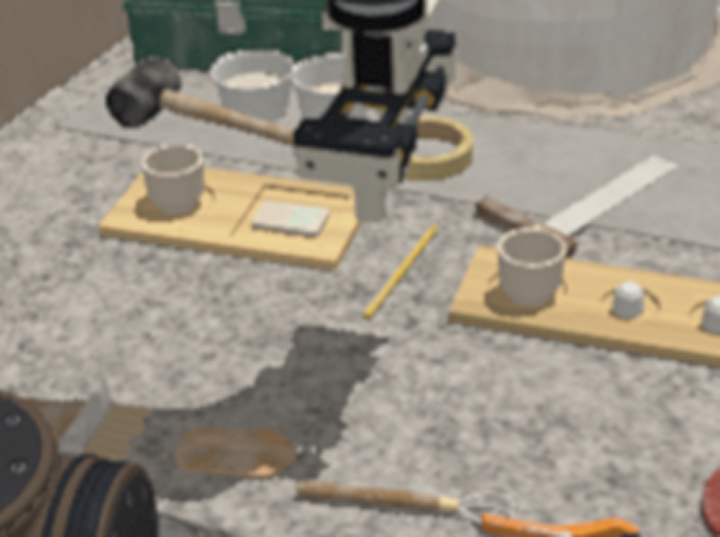

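The tile, near (290,217), lies flat inside its recess. Both cups, near (174,180) and (531,268), and both plugs, near (628,298) and (715,312), are upright in theirs. The gripper is clear, so I'm handing in.

```bash
python3 -c "
from plant import *
print(close_job())"
```

```text
the job is handed in; nothing more can be done
None
```

Both kits are made up and handed in at about 34 s: by the last picture, the cups and plugs stand upright in their recesses and the tile lies flat in its rectangular one.

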